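# Square a drafting template to the board's rail and weigh it down

### The arm

A 6-joint arm with a two-finger parallel gripper is mounted at the origin on the work surface. World frame = base frame: x ahead of the robot, y to its left, z up, the work surface at z = 0. Lengths are in m, angles in rad, forces in N, time in s.
With the tool pointing down it reaches from about 0.35 to 0.775 m from the base axis. Payload 5.5 kg.
Tool frame: the origin (TCP) lies at the very end of the fingers, on their centre line; the grasp point (between the pads) lies 19 mm behind it; x points along the fingers, y is the direction in which the jaws open and shut, and the axes are right-handed (so a half turn about x gives the same grasp; the last joint's range is limited). The gripper opens to 85 mm and grips with 20 to 120 N. Pads are 22 mm wide; open, the fingers measure 114 mm over their backs; the gripper's body (76 mm by 85 mm) begins 54 mm behind the grasp point. The pads swing forward as they close: fully open they stand 13 mm farther back than shut.
Start: joints at [-1.371, 0.313, 0.046, 1.304, 0, 1.431], TCP at [0.192, -0.542, 0.231] pointing down, gripper open.
Joint ranges: [-2.76, 2.76], [-0.86, 1.69], [-1.03, 1.26], [-2.2, 2.34], [-1.47, 1.5], [-3.14, 3.14]. Speed limits (rad/s): [2.57, 2.57, 3.14, 3.14, 3.14, 3.14].

### API

Orientations are given as a unit quaternion [w, x, y, z].
In Python, from workcell import env gives the robot as it stands.
- The arm moves only by the tool servo_tool, never from a script. Its argument "increments" is a list of rows, each an object with "offset": the shift along the tool's x, y, z in cm, a list of three; "yaw": the turn about the tool's x in degrees. In form: [{"offset": [x, y, z], "yaw": yaw}, ...]. A call has exactly 8 rows; each row is the pose to reach, as a shift and turn from the pose commanded when the call began, along the tool's axes at that moment; what a row does not reach only later rows make up. A row lasts 1/10 s, in which the tool goes at most 50 mm and 8.59 degrees, less where a joint would pass 70% of its speed; a pose out of reach is approached as far as the arm can. A call with a gripper value outside its range is refused whole. "claw" is the opening, from 0 (shut) to 1 (fully open), set as the call begins (left out, the last holds). The fingers move at their own pace and stop on an object; "force" is the grip in N (left out, the last holds). Time passes only in rows, so rows that repeat a pose let the fingers close, or fill a call up. It gives the time, the measured TCP pose, the force and the opening at its end, in the units of the state.
- env.get_state(): the state, without advancing time (a new reading comes with each control period).
- env.read_camera(name): name is "side" or "top" or "wrist"; returns (picture, depth): 400x640x3 uint8, red, green, blue; 400x640 float32, m along the optical axis (not along the pixel's ray), 0 where there is no reading.
- env.camera_model(name): a dict with "vertical_fov" (degrees; the focal length in pixels is half the picture's height over the tangent of half this angle, whatever the lens; pixels are square), "cx", "cy" (the principal point, pixels), "world_from_camera" (4x4, takes a point from camera to world coordinates). Camera axes: x right, y up, looking along -z (the intrinsics and any distortion apply to the point x, -y, -z); pixel columns grow to the right and rows downward; lengths in m; the calibration is good to about 2 mm. A picture is of the moment at which its call begins: read the wrist's pose just before it. camera_model takes no time and is no camera call; for the wrist camera it gives the pose at the moment of the call.
- env.hand_in(): hands the job in, once; it reports no verdict.
The state is a dict: "clock": time; "joint_pos": joint angles; "qvel": joint speeds; "tau": joint torques, N m; "tcp_pos": TCP position; "orientation": TCP orientation; "wrist_force": force on the tool from outside, world axes, zero at the start; "ft_torque": the same for the moment, N m; "finger_gap": finger opening in m.
Only numpy, scipy, OpenCV 4.12 (cv2) and the standard library are available. Lean on these libraries where they do the work, as an engineer would, in place of code of your own. Each camera call takes 0.05 s, during which the arm holds its last target.

### The job

Square up the aluminium template plate on the drawing board: keeping its notched corner on the peg, push its free corner so that it turns about the peg until its long edge lies flush along the steel rail with the notch still snug on the peg. Then set the knobbed steel paperweight gently upright on the plain end of the plate, clear of the holes, so that it holds the plate squared, and leave the other desk things where they are.

Things in the scene. Friction and masses are not known exactly. Their poses are not given: they have to be found in the camera images.
- board: Fixed plywood drawing board with a sheet of paper, 340 (its x) by 300 (its y) by 16 mm thick, turned by up to 17 degrees from the robot's axes. Origin under its centre, on the desk; z up. It carries the peg and the stop rail.
- peg (a point): Foot of the fixed upright steel peg on the board's top (12 mm diameter, 16 mm tall), at board (-90, -10) mm.
- rail_mid (a point): Middle, at its foot, of the working face (looking to board -y) of the fixed steel stop rail, at board (0, 84.5) mm on the board's top. The rail is 300 mm long along the board's x, 22 mm wide and stands 12 mm above the board.
- plate: Loose flat aluminium plate, 170 x 100 x 8 mm, 0.28 kg, on the board. One corner has a 14 x 14 mm square cut out (the notch), which holds the peg. Origin: where the peg's centre is when the notch bears fully on it, on the underside. x along the long edges away from the notch: spans x -7.7 to 162.3, y -7.7 to 92.3 mm. Holes of 7 to 19 mm lie at x over 82 mm; the plain end is x under 82 mm.
- notch (a point): The plate's origin, which belongs on the peg's centre, and is there at the start. The plate starts turned clockwise (from above) by 0.35 to 0.7 rad from square. Square: its x is parallel to the board's x and its long edge at plate y = 92.3 mm lies along the rail, with a gap of about 2 mm when the notch bears on the peg.
- push_corner (a point): The plate's free corner away from the rail, at plate (162.3, -7.7) mm, half-way up its edge. Pushing the long edge beside it (its face looking to plate -y) towards the rail turns the plate anticlockwise about the peg; pushed near its middle it comes off the peg. It slides freely.
- plain_mid (a point): Middle of the plate's plain end, on its top face, at plate (37, 42, 8) mm: a good place for the weight.
- weight: Loose solid steel paperweight, 0.4 kg, standing upright on the desk beside the board: round base of 44 mm diameter and 26 mm height, above it a cone and an upright knob of 22 mm diameter from height 31 to 55 mm (total height 55 mm). Origin at the centre of its underside.
- weight_center (a point): Centre of the paperweight on its axis, 27.5 mm above its underside (the middle of the knob is 15 mm higher).
- mug: Bystander: white mug, 76 mm diameter, 85 mm tall, with a handle; origin under its centre.
- tin: Bystander: flat round steel tin without a knob, 52 mm diameter, 30 mm tall; origin under its centre.
- eraser: Bystander: white eraser 45 by 20 by 13 mm on the board beyond the rail (its far +y side); origin under its centre.
- pencil: Bystander: black mechanical pencil 140 mm long, lying on the board beyond the rail (+y side); origin under its middle.
- stapler: Bystander: stapler 130 mm long, 51 mm high; origin under its centre.

How it is judged:
On the way, in this order (a step that is already met when the one before it is completed fails the run):
1. the plate is turned square to the rail with its notch on the peg (angle between the x axis of plate and the x axis of board, either way round below 0.035 rad and horizontal distance between notch and peg below 0.005 m and z of notch in the frame of board below 0.019 m and angle between plate's own z axis and vertical below 0.03 rad), for 0.2 s.
2. the paperweight stands on the plain end of the squared plate (all of step 1 and x of weight_center in the frame of plate between 0.012 and 0.062 m and y of weight_center in the frame of plate between 0.012 and 0.072 m and z of weight_center in the frame of plate between 0.0315 and 0.0395 m and angle between weight's own z axis and vertical below 0.1 rad), for 0.2 s.
At the end, for the whole second after the job is handed in: The plate lies flat on the board, its long edges parallel to the rail within 2 degrees and its notch point within 5 mm of the peg's centre; the paperweight stands upright on the plate's plain end, its axis at plate x 12 to 62 mm and y 12 to 72 mm; both at rest (all of step 2 and linear speed of each of plate, weight below 0.01 m/s); the robot touches nothing.
It fails at once if the plate's notched corner comes off the peg (more than 20 mm away) (distance between notch and peg above 0.02 m).
It fails at once if the paperweight is dropped or pressed hard on the plate (over 60 N) (contact force between weight and plate above 60 N).
It fails at once if a bystander is moved more than 30 mm (distance of any of mug, tin, eraser, pencil, stapler from where it was at the start of the episode above 0.03 m).
It also fails if it takes over 70 s, if anything falls off the work surface, if the arm or the gripper's body presses on something with over 40 N, if the wrist force passes 120 N, or if a joint passes its speed limit or range.

## Working session

There is one attempt and no reset: what is moved stays moved. The work goes in short steps, Python scripts to look and compute and a tool call to move; the robot and the scene stay as the last step left them, time stands still between calls to the robot, and variables do not carry over. Pictures are saved under pics/ and viewed, and the job is handed in when it is done.

Besides the shell and the picture viewer there is one more tool, called after "Request:" as name(argument=value, ...), one argument or row to a line, values as JSON. servo_tool: Moves the arm, as the interface text tells. Its arguments: {"type":"object","properties":{"increments":{"type":"array","items":{"type":"object","properties":{"offset":{"type":"array","items":{"type":"number"}},"yaw":{"type":"number"}}}},"claw":{"type":"number"},"force":{"type":"number"}},"required":["increments"]}

```bash
ls; mkdir -p pics
python3 - <<'E'
from workcell import env
import cv2,numpy as np
s=env.get_state();print(s)
for n in("top","side"):
    p,d=env.read_camera(n);cv2.imwrite(f"pics/{n}0.png",p[:,:,::-1]);np.savez(f"{n}0.npz",p=p,d=d)
    m=env.camera_model(n);print(n,m)
E
```

```text
pics
{'clock': 0.0, 'joint_pos': array([-1.37057999e+00,  3.13993070e-01,  4.49587276e-02,  1.30357774e+00,
       -1.52384152e-05,  1.43118463e+00]), 'qvel': array([-2.50540425e-05,  1.06480637e-03, -8.03087070e-05, -3.89429246e-04,
        2.31898634e-04,  1.22173515e-03]), 'tau': array([ 6.04411780e-04, -4.80620885e+01,  2.98536891e+01,  1.92417571e-02,
        8.49706908e-06, -6.10279443e-06]), 'tcp_pos': array([ 0.19153928, -0.54161731,  0.23040475]), 'orientation': array([-0.11892851, -0.69689883, -0.12021153,  0.6969485 ]), 'wrist_force': array([ 0.01615708, -0.53886824, -1.15614119]), 'ft_torque': array([ 0.02301486, -0.00967717,  0.10489719]), 'finger_gap': 0.08548591418751027}
top {'vertical_fov': 44.11751835155094, 'cx': 322.7690394518822, 'cy': 202.20463032406127, 'world_from_camera': array([[-0.01330765,  0.99260818, -0.12063132,  0.44185504],
       [-0.99989841, -0.01382631, -0.00346346,  0.01832705],
       [-0.00510574,  0.12057298,  0.99269134,  1.17414613],
       [ 0.        ,  0.        ,  0.        ,  1.        ]])}
side {'vertical_fov': 54.10410212653835, 'cx': 320.18543162480967, 'cy': 202.94864788670466, 'world_from_camera': array([[-0.99684898,  0.06237726, -0.04900188,  0.51622335],
       [-0.07887973, -0.71431439,  0.69536533,  0.56069712],
       [ 0.00837223,  0.69703947,  0.71698388,  0.59645556],
       [ 0.        ,  0.        ,  0.        ,  1.        ]])}
```

View pics/top0.png

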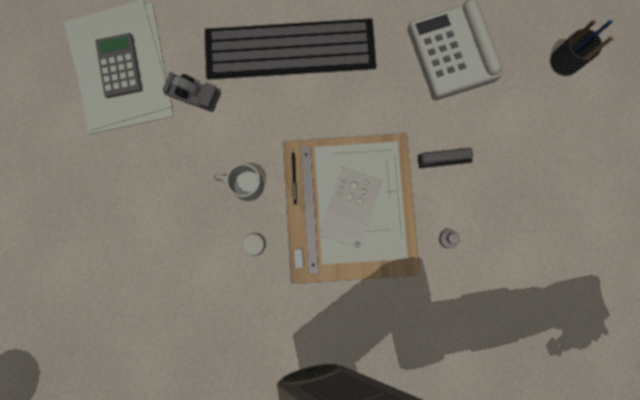

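View pics/side0.png

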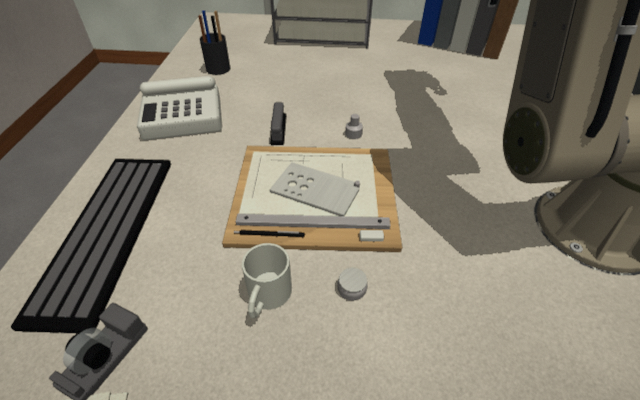

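```bash
cat > h.py <<'E'
import numpy as np,cv2
def f(m): return 200/np.tan(np.radians(m['vertical_fov']/2))
def ray(m,u,v,z):
    T=m['world_from_camera'];d=T[:3,:3]@np.array([(u-m['cx'])/f(m),-(v-m['cy'])/f(m),-1]);o=T[:3,3]
    return o+d*(z-o[2])/d[2]
def proj(m,P):
    T=m['world_from_camera'];c=T[:3,:3].T@(np.asarray(P)-T[:3,3])
    return m['cx']+f(m)*c[0]/-c[2], m['cy']-f(m)*c[1]/-c[2]
def cloud(m,d):
    v,u=np.mgrid[:400,:640];T=m['world_from_camera']
    c=np.stack([(u-m['cx'])/f(m)*d,-(v-m['cy'])/f(m)*d,-d],-1)
    return c@T[:3,:3].T+T[:3,3]
E
python3 - <<'E'
import numpy as np,cv2
a=np.load('top0.npz')['p'][125:290,275:475,::-1]
cv2.imwrite('pics/topz.png',cv2.resize(a,None,fx=4,fy=3.6*4/3.6,interpolation=cv2.INTER_CUBIC)[:600])
a=np.load('side0.npz')['p'][110:260,215:415,::-1]
cv2.imwrite('pics/sidez.png',cv2.resize(a,None,fx=4,fy=4,interpolation=cv2.INTER_CUBIC))
E
```

```text
(no output)
```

View pics/topz.png

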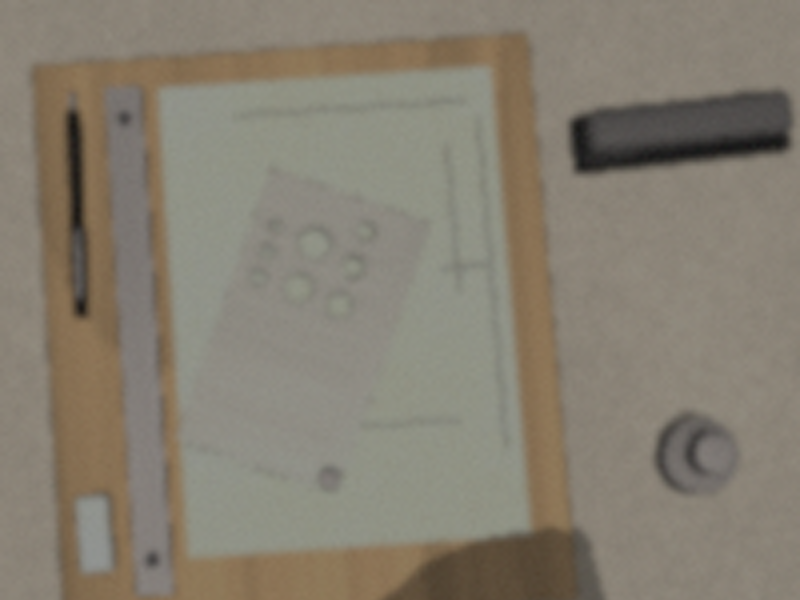

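View pics/sidez.png

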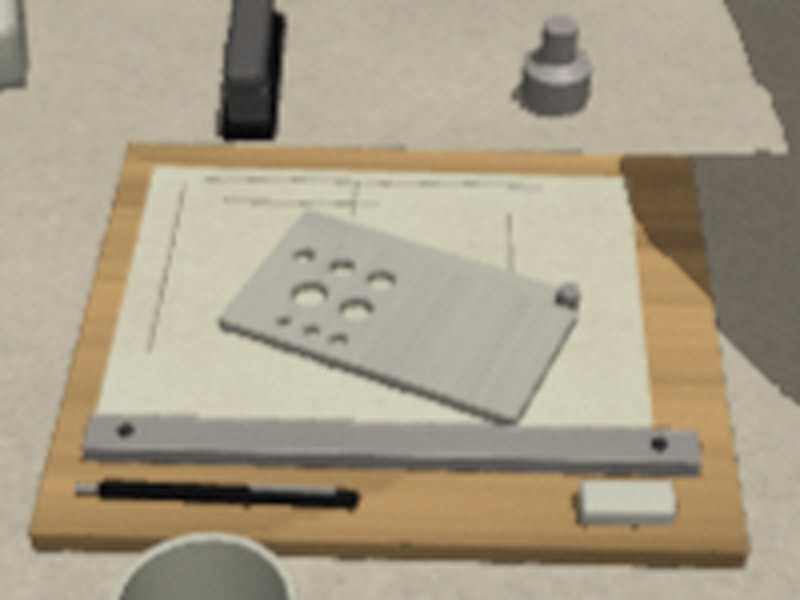

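```bash
cat > m.py <<'E'
import numpy as np
from h import *
from workcell import env
m=env.camera_model('top');ms=env.camera_model('side')
q=lambda x,y,z:ray(m,(x+.5)/4-.5+275,(y+.5)/4-.5+125,z)
qs=lambda x,y,z:ray(ms,(x+.5)/4-.5+215,(y+.5)/4-.5+110,z)
def ang(a,b): v=b-a;return np.degrees(np.arctan2(v[1],v[0]))
print('top board y edge', q(33,66,.016),q(528,34,.016), ang(q(528,34,.016),q(33,66,.016))-90)
print('rail screws',q(152,559,.028),q(124,118,.028),ang(q(152,559,.028),q(124,118,.028)))
print('rail screws side',qs(660,443,.028),qs(125,430,.028),ang(qs(660,443,.028),qs(125,430,.028)))
print('rail face',q(173,592,.028),q(142,88,.028),ang(q(173,592,.028),q(142,88,.028)))
print('peg',q(330,478,.032),qs(570,289,.032))
print('plate: pushcorner',q(430,219,.024),qs(312,212,.024),'far',q(272,168,.024),qs(220,322,.024),'near-left',q(182,443,.024),qs(517,420,.024))
print('knob',q(716,452,.055),qs(561,23,.055))
print('base', q(690,455,.026),qs(556,92,.013))
E
python3 m.py
```

```text
top board y edge [0.73163593 0.1161747  0.016     ] [ 0.74695764 -0.18130733  0.016     ] 2.948393092526146
rail screws [0.43716099 0.04761924 0.028     ] [0.69636605 0.06138904 0.028     ] 3.0408759103541456
rail screws side [0.43624102 0.04642461 0.028     ] [0.69650104 0.06045964 0.028     ] 3.086797494854696
rail face [0.41817875 0.03575    0.028     ] [0.71434716 0.05054842 0.028     ] 2.8604760176346784
peg [ 0.48215228 -0.05562784  0.032     ] [ 0.48157178 -0.05578358  0.032     ]
plate: pushcorner [ 0.63392186 -0.11840668  0.024     ] [ 0.62753477 -0.11596168  0.024     ] far [ 0.66581915 -0.02579862  0.024     ] [ 0.66421643 -0.022734    0.024     ] near-left [0.50390723 0.02953148 0.024     ] [0.50600894 0.03360165 0.024     ]
knob [ 0.49305039 -0.27258726  0.055     ] [ 0.49173355 -0.27226734  0.055     ]
base [ 0.49284464 -0.26499033  0.026     ] [ 0.49163432 -0.25891646  0.013     ]
```

```bash
cat > g.py <<'E'
import numpy as np
from scipy.spatial.transform import Rotation as R
from workcell import env
def tool():
    s=env.get_state();w,x,y,z=s['orientation'];r=R.from_quat([x,y,z,w]).as_matrix();return s,r
def to(P,yawz=None):
    """offset in cm to world P; yaw turn so tool z (mod 180) is at heading yawz deg"""
    s,r=tool();o=r.T@(np.array(P)-s['tcp_pos'])*100
    h=np.degrees(np.arctan2(r[1,2],r[0,2]))
    print('t',s['clock'],'tcp',s['tcp_pos'].round(4),'hdg z',h.round(2),'tilt',r[:,0].round(4),'F',s['wrist_force'].round(1),'gap',s['finger_gap'].round(4),'j6',s['joint_pos'][5].round(2))
    print('  off',o.round(2), None if yawz is None else ('yaw',-((yawz-h+90)%180-90)))
E
cat > a.py <<'E'
from g import *
b=np.radians(3.05);peg=np.array([.4823,-.0557])
def plate(th,p):  # th deg world
    t=np.radians(th);return peg+np.array([[np.cos(t),-np.sin(t)],[np.sin(t),np.cos(t)]])@np.array(p)
E
python3 - <<'E'
from a import *
for back in(.025,.0):
  P=plate(-19.3,(.147,-.0077-.011-back));print(P)
to([*P,.12],70.7)
P=plate(-19.3,(.147,-.0077-.011-.025));to([*P,.12],70.7)
E
```

```text
[ 0.60659526 -0.14552972]
[ 0.61485812 -0.12193469]Traceback (most recent call last):
  File "<stdin>", line 4, in <module>
  File "g.py", line 10, in to
    print('t',s['clock'],'tcp',s['tcp_pos'].round(4),'hdg z',h.round(2),'tilt',r[:,0].round(4),'F',s['wrist_force'].round(1),'gap',s['finger_gap'].round(4),'j6',s['joint_pos'][5].round(2))
                                                                                                                                   ^^^^^^^^^^^^^^^^^^^^^
AttributeError: 'float' object has no attribute 'round'
```

```bash
sed -i "s/s\['finger_gap'\].round(4)/round(s['finger_gap'],4)/" g.py
python3 - <<'E'
from a import *
P=plate(-19.3,(.147,-.0077-.011-.025));to([*P,.12],70.7)
print(tool()[1].round(3))
E
```

```text
t 0.1 tcp [ 0.1916 -0.5417  0.2305] hdg z -160.53 tilt [-3.0e-04  1.6e-03 -1.0e+00] F [0.3 0.  0.3] gap 0.0854 j6 1.43
  off [ 11.1  -23.5  -52.33] ('yaw', np.float64(-51.228809453267445))
[[-0.     0.333 -0.943]
 [ 0.002 -0.943 -0.333]
 [-1.    -0.002 -0.   ]]
```

Request:
servo_tool(
  increments=[
    {"offset": [0.5,-1.8,-4],"yaw": -4},
    {"offset": [1,-3.7,-8.2],"yaw": -8},
    {"offset": [2,-5.5,-12.3],"yaw": -13},
    {"offset": [3,-7.4,-16.4],"yaw": -18},
    {"offset": [4,-9.2,-20.5],"yaw": -22},
    {"offset": [5,-11.0,-24.6],"yaw": -27},
    {"offset": [5.5,-12.9,-28.7],"yaw": -32},
    {"offset": [6,-14.7,-32.8],"yaw": -36},
  ],
  claw=0,
)

```text
clock: 0.9
tcp_pos: [0.4526, -0.2924, 0.1705]
orientation: [-0.33, -0.625, -0.33, 0.625]
wrist_force: [0.5, -1.2, -0.2]
finger_gap: 0.0
```

Run:
```python
from a import *
P=plate(-19.3,(.147,-.0077-.011-.025));to([*P,.06],70.7)
print(tool()[0]['joint_pos'])
```

```text
t 0.9 tcp [ 0.4526 -0.2924  0.1705] hdg z -124.35 tilt [-8.e-04  6.e-04 -1.e+00] F [ 0.5 -1.2 -0.2] gap 0.0 j6 1.45
  off [ 11.05   4.44 -20.81] ('yaw', np.float64(-15.045900932013922))
[-7.22554978e-01  2.70209326e-01 -1.63504891e-01  1.13811137e+00
 -9.91395552e-05  1.44769044e+00]
```

Request:
servo_tool(
  increments=[
    {"offset": [1,0.9,-4],"yaw": -3},
    {"offset": [2,1.8,-8],"yaw": -6},
    {"offset": [4,2.7,-12],"yaw": -9},
    {"offset": [6,3.6,-16.5],"yaw": -12},
    {"offset": [9,4.4,-20.8],"yaw": -15},
    {"offset": [10,4.4,-20.8],"yaw": -15},
    {"offset": [10,4.4,-20.8],"yaw": -15},
    {"offset": [10,4.4,-20.8],"yaw": -15},
  ],
)

```text
clock: 1.7
tcp_pos: [0.6052, -0.1483, 0.0712]
orientation: [-0.407, -0.577, -0.408, 0.578]
wrist_force: [-0.3, -0.8, -0.1]
finger_gap: 0.0002
```

Run:
```python
from a import *
from h import *
P=plate(-19.3,(.147,-.0077-.011-.025));to([*P,.06],70.7)
m=env.camera_model('wrist');p,d=env.read_camera('wrist');cv2.imwrite('pics/w1.png',p[:,:,::-1]);np.savez('w1.npz',p=p,d=d,**m)
p,d=env.read_camera('top');cv2.imwrite('pics/t1.png',cv2.resize(p[125:290,275:475,::-1],None,fx=4,fy=4)[:600])
```

```text
t 1.7 tcp [ 0.6052 -0.1483  0.0712] hdg z -109.58 tilt [-0.0014 -0.     -1.    ] F [-0.3 -0.8 -0.1] gap 0.0002 j6 1.54
  off [ 1.12  0.04 -0.31] ('yaw', np.float64(-0.28094376615399597))
```

View pics/w1.png

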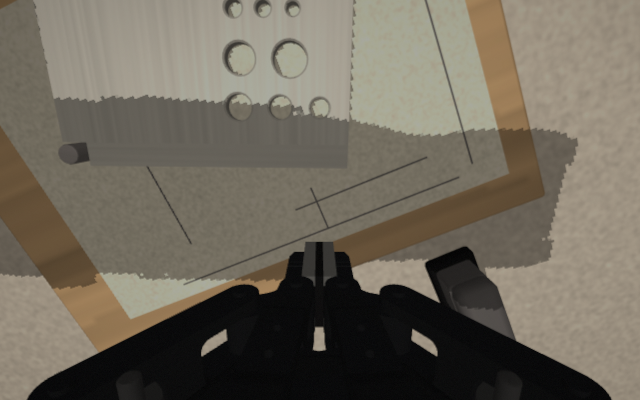

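View pics/t1.png

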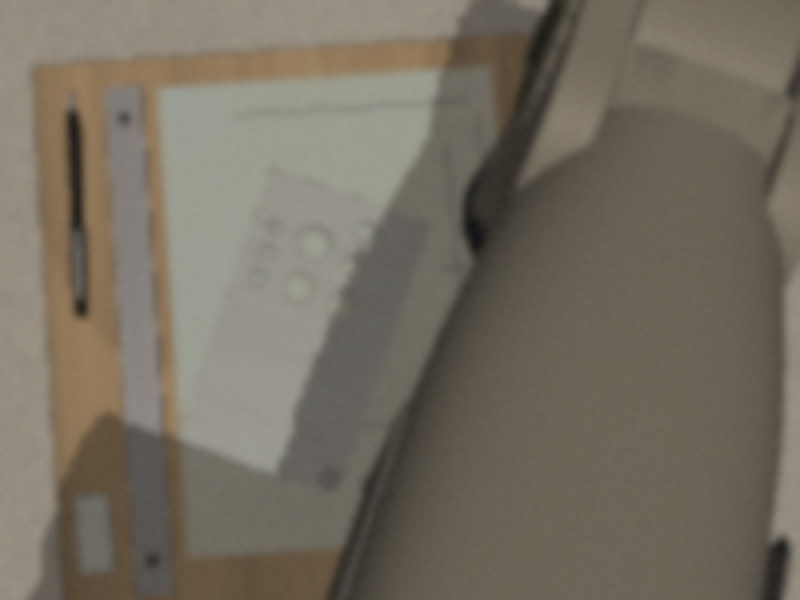

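Run:
```python
from a import *
from h import *
w=dict(np.load('w1.npz'))
m={k:w[k] for k in('vertical_fov','cx','cy','world_from_camera')}
c=w['p'][90:190,30:380,::-1];cv2.imwrite('pics/w1z.png',cv2.resize(c,None,fx=2.2,fy=2.2)*1)
C=cloud(m,w['d'])
for u,v in((200,60),(200,160),(400,60),(200,200)):print(u,v,C[v,u].round(4))
for z in(.016,.024):
  a=ray(m,90,166,z);b=ray(m,346,168,z);print(z,a,b,np.degrees(np.arctan2(*(b-a)[[1,0]])))
print('peg',ray(m,69,153,.032))
print('tip px z',[proj(m,[*env.get_state()['tcp_pos'][:2],.0712])])
```

```text
200 60 [ 0.5753 -0.0336  0.0245]
200 160 [ 0.5515 -0.0842  0.0251]
400 60 [ 0.6826 -0.0703  0.0162]
200 200 [ 0.5374 -0.1078  0.0178]
0.016 [ 0.48026049 -0.06427768  0.016     ] [ 0.63329235 -0.11995064  0.016     ] -19.99137521346831
0.024 [ 0.48622007 -0.06505165  0.024     ] [ 0.63308184 -0.11847993  0.024     ] -19.991375213468306
peg [ 0.48466585 -0.05513934  0.032     ]
tip px z [(np.float64(321.4720790335805), np.float64(259.269906898676))]
```

View pics/w1z.png

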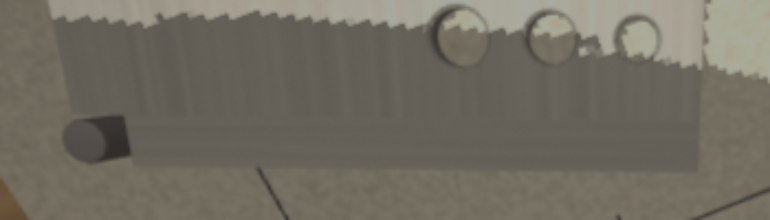

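Request:
servo_tool(
  increments=[
    {"offset": [1,0,0],"yaw": 0},
    {"offset": [2,0,0],"yaw": 0},
    {"offset": [3,0,0],"yaw": 0},
    {"offset": [4,0,0],"yaw": 0},
    {"offset": [4.7,0,0],"yaw": 0},
    {"offset": [5.2,0,0],"yaw": 0},
    {"offset": [5.2,0,0],"yaw": 0},
    {"offset": [5.2,0,0],"yaw": 0},
  ],
)

```text
clock: 2.6
tcp_pos: [0.6061, -0.1478, 0.0193]
orientation: [-0.408, -0.578, -0.408, 0.578]
wrist_force: [-0.3, -0.4, 0.3]
finger_gap: -0.0001
```

Run:
```python
from a import *
th0=-19.6
hw=.011
for th,gap in((th0,.003),(th0,0),(-14,0),(-8,0),(-3,0),(0,0),(3.05,0)):
  rx=.147
  print(th);to([*plate(th,(rx,-.0077-hw-gap)),.019],th+90)
```

```text
-19.6
t 2.6 tcp [ 0.6061 -0.1478  0.0193] hdg z -109.52 tilt [-1.e-04 -1.e-04 -1.e+00] F [-0.3 -0.4  0.3] gap -0.0001 j6 1.54
  off [ 0.03 -0.05 -2.35] ('yaw', np.float64(0.0754879319375732))
-19.6
t 2.6 tcp [ 0.6061 -0.1478  0.0193] hdg z -109.52 tilt [-1.e-04 -1.e-04 -1.e+00] F [-0.3 -0.4  0.3] gap -0.0001 j6 1.54
  off [ 0.03 -0.05 -2.65] ('yaw', np.float64(0.0754879319375732))
-14
t 2.6 tcp [ 0.6061 -0.1478  0.0193] hdg z -109.52 tilt [-1.e-04 -1.e-04 -1.e+00] F [-0.3 -0.4  0.3] gap -0.0001 j6 1.54
  off [ 0.03  0.06 -4.1 ] ('yaw', np.float64(-5.5245120680624495))
-8
t 2.6 tcp [ 0.6061 -0.1478  0.0193] hdg z -109.52 tilt [-1.e-04 -1.e-04 -1.e+00] F [-0.3 -0.4  0.3] gap -0.0001 j6 1.54
  off [ 0.03  0.03 -5.65] ('yaw', np.float64(-11.52451206806245))
-3
t 2.6 tcp [ 0.6061 -0.1478  0.0193] hdg z -109.52 tilt [-1.e-04 -1.e-04 -1.e+00] F [-0.3 -0.4  0.3] gap -0.0001 j6 1.54
  off [ 0.03 -0.13 -6.93] ('yaw', np.float64(-16.52451206806245))
0
t 2.6 tcp [ 0.6061 -0.1478  0.0193] hdg z -109.52 tilt [-1.e-04 -1.e-04 -1.e+00] F [-0.3 -0.4  0.3] gap -0.0001 j6 1.54
  off [ 0.03 -0.27 -7.69] ('yaw', np.float64(-19.52451206806245))
3.05
t 2.6 tcp [ 0.6061 -0.1478  0.0193] hdg z -109.52 tilt [-1.e-04 -1.e-04 -1.e+00] F [-0.3 -0.4  0.3] gap -0.0001 j6 1.54
  off [ 0.03 -0.46 -8.46] ('yaw', np.float64(-22.57451206806246))
```

Request:
servo_tool(
  increments=[
    {"offset": [0,0,-0.8],"yaw": 0},
    {"offset": [0,0,-1.5],"yaw": 0},
    {"offset": [0,0,-2.0],"yaw": 0},
    {"offset": [0,0,-2.4],"yaw": 0},
    {"offset": [0,0,-2.8],"yaw": 0},
    {"offset": [0,0,-3.2],"yaw": -2},
    {"offset": [0,0,-3.6],"yaw": -3.5},
    {"offset": [0,0,-4.1],"yaw": -5.5},
  ],
)

```text
clock: 3.4
tcp_pos: [0.6201, -0.1092, 0.0194]
orientation: [0.436, 0.557, 0.436, -0.557]
wrist_force: [1.2, -1.2, -1.0]
finger_gap: 0.0001
```

```bash
cat > w.py <<'E'
import sys
from a import *
from h import *
n=sys.argv[1]
to(env.get_state()['tcp_pos'])
m=env.camera_model('wrist');p,d=env.read_camera('wrist');cv2.imwrite(f'pics/{n}.png',p[:,:,::-1]);np.savez(f'{n}.npz',p=p,d=d,**m)
E
python3 w.py w2
```

```text
t 3.4 tcp [ 0.6201 -0.1092  0.0194] hdg z -103.9 tilt [ 4.e-04 -5.e-04 -1.e+00] F [ 1.2 -1.2 -1. ] gap 0.0001 j6 1.51
  off [0. 0. 0.] None
```

View pics/w2.png

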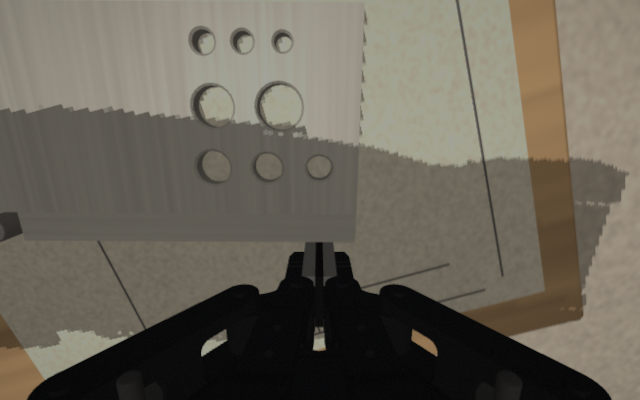

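Run:
```python
from a import *
from h import *
for th in(-13.9,-9,-5,-1,1,3.05):
  to([*plate(th,(.146,-.0187)),.019],th+90)
w=dict(np.load('w2.npz'));C=cloud(w,w['d'])
a=ray(w,60,240,.016);b=ray(w,354,241,.016);print(a,b,np.degrees(np.arctan2(*(b-a)[[1,0]])))
```

```text
t 3.45 tcp [ 0.6202 -0.1084  0.0194] hdg z -103.78 tilt [ 5.e-04  2.e-04 -1.e+00] F [ 0.3 -0.8  0.3] gap 0.0002 j6 1.51
  off [ 0.04 -0.06  0.07] ('yaw', np.float64(0.1244198887161474))
t 3.45 tcp [ 0.6202 -0.1084  0.0194] hdg z -103.78 tilt [ 5.e-04  2.e-04 -1.e+00] F [ 0.3 -0.8  0.3] gap 0.0002 j6 1.51
  off [ 0.04  0.05 -1.18] ('yaw', np.float64(-4.775580111283887))
t 3.45 tcp [ 0.6202 -0.1084  0.0194] hdg z -103.78 tilt [ 5.e-04  2.e-04 -1.e+00] F [ 0.3 -0.8  0.3] gap 0.0002 j6 1.51
  off [ 0.04  0.06 -2.21] ('yaw', np.float64(-8.775580111283887))
t 3.45 tcp [ 0.6202 -0.1084  0.0194] hdg z -103.78 tilt [ 5.e-04  2.e-04 -1.e+00] F [ 0.3 -0.8  0.3] gap 0.0002 j6 1.51
  off [ 0.04 -0.   -3.24] ('yaw', np.float64(-12.775580111283887))
t 3.45 tcp [ 0.6202 -0.1084  0.0194] hdg z -103.78 tilt [ 5.e-04  2.e-04 -1.e+00] F [ 0.3 -0.8  0.3] gap 0.0002 j6 1.51
  off [ 0.04 -0.06 -3.75] ('yaw', np.float64(-14.775580111283887))
t 3.45 tcp [ 0.6202 -0.1084  0.0194] hdg z -103.78 tilt [ 5.e-04  2.e-04 -1.e+00] F [ 0.3 -0.8  0.3] gap 0.0002 j6 1.51
  off [ 0.04 -0.14 -4.27] ('yaw', np.float64(-16.825580111283898))
[ 0.49577956 -0.06994998  0.016     ] [ 0.63881687 -0.10587305  0.016     ] -14.097961011734274
```

Push to about −1°, then check.

Request:
servo_tool(
  increments=[
    {"offset": [0,0,-0.5],"yaw": -2},
    {"offset": [0,0,-1.0],"yaw": -4},
    {"offset": [0,0,-1.5],"yaw": -6},
    {"offset": [0,0,-2.0],"yaw": -8},
    {"offset": [0,-0.05,-2.5],"yaw": -10},
    {"offset": [0,-0.05,-3.0],"yaw": -12},
    {"offset": [0,-0.1,-3.3],"yaw": -13},
    {"offset": [0,-0.1,-3.3],"yaw": -13},
  ],
)

```text
clock: 4.25
tcp_pos: [0.6266, -0.0762, 0.0192]
orientation: [0.496, 0.504, 0.496, -0.504]
wrist_force: [-0.3, -0.0, -0.2]
finger_gap: -0.0002
```

```bash
python3 w.py w3
python3 - <<'E'
from a import *
for th in(-1,1,3.05):
  to([*plate(th,(.146,-.0187)),.019],th+90)
E
```

```text
t 4.25 tcp [ 0.6266 -0.0762  0.0192] hdg z -90.96 tilt [-4.e-04  5.e-04 -1.e+00] F [-0.3 -0.  -0.2] gap -0.0002 j6 1.34
  off [0. 0. 0.] None
t 4.3 tcp [ 0.6265 -0.0764  0.0192] hdg z -91.0 tilt [-7.e-04  5.e-04 -1.e+00] F [ 0.2 -0.6  0.4] gap -0.0001 j6 1.34
  off [0.02 0.15 0.06] ('yaw', np.float64(0.0027792387606382363))
t 4.3 tcp [ 0.6265 -0.0764  0.0192] hdg z -91.0 tilt [-7.e-04  5.e-04 -1.e+00] F [ 0.2 -0.6  0.4] gap -0.0001 j6 1.34
  off [ 0.02  0.21 -0.46] ('yaw', np.float64(-1.9972207612393618))
t 4.3 tcp [ 0.6265 -0.0764  0.0192] hdg z -91.0 tilt [-7.e-04  5.e-04 -1.e+00] F [ 0.2 -0.6  0.4] gap -0.0001 j6 1.34
  off [ 0.02  0.25 -0.98] ('yaw', np.float64(-4.047220761239373))
```

View pics/w3.png

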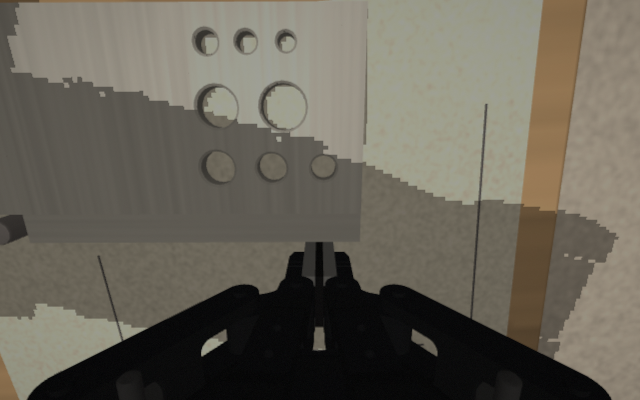

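Request:
servo_tool(
  increments=[
    {"offset": [0,0,-0.2],"yaw": -1},
    {"offset": [0,0,-0.4],"yaw": -2},
    {"offset": [0,0,-0.6],"yaw": -3},
    {"offset": [0,0,-0.8],"yaw": -3.6},
    {"offset": [0,0,-0.9],"yaw": -4},
    {"offset": [0,0,-0.95],"yaw": -4},
    {"offset": [0,0,-0.95],"yaw": -4},
    {"offset": [0,0,-0.95],"yaw": -4},
  ],
)

```text
clock: 5.1
tcp_pos: [0.6268, -0.0674, 0.0193]
orientation: [0.513, 0.487, 0.513, -0.487]
wrist_force: [0.0, 0.6, -0.3]
finger_gap: -0.0001
```

```bash
python3 w.py w4
```

```text
t 5.1 tcp [ 0.6268 -0.0674  0.0193] hdg z -87.03 tilt [-2.e-04  2.e-04 -1.e+00] F [ 0.   0.6 -0.3] gap -0.0001 j6 1.28
  off [0. 0. 0.] None
```

View pics/w4.png

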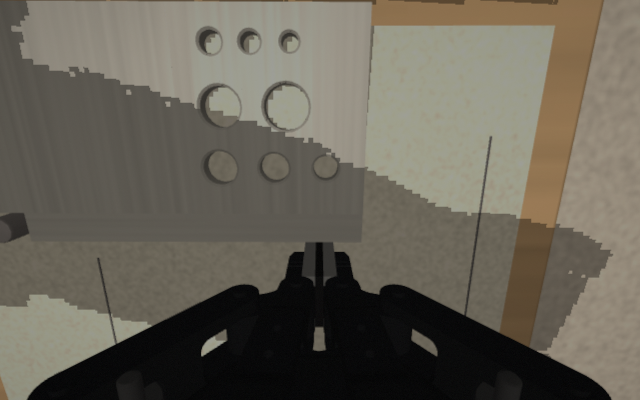

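Request:
servo_tool(
  increments=[
    {"offset": [0,0,0.8],"yaw": 0},
    {"offset": [0,0,2],"yaw": 0},
    {"offset": [-1,0,4],"yaw": 0},
    {"offset": [-4,0,6],"yaw": 0},
    {"offset": [-8,0,7],"yaw": 0},
    {"offset": [-12,0,7],"yaw": 0},
    {"offset": [-16,0,7],"yaw": 0},
    {"offset": [-16,0,7],"yaw": 0},
  ],
)

```text
clock: 5.95
tcp_pos: [0.6339, -0.1407, 0.1874]
orientation: [0.516, 0.489, 0.508, -0.486]
wrist_force: [1.2, 0.3, 0.3]
finger_gap: 0.0
```

```bash
python3 w.py w5;python3 - <<'E'
from h import *
from workcell import env
p,d=env.read_camera('side');cv2.imwrite('pics/s5.png',cv2.resize(p[110:260,215:415,::-1],None,fx=4,fy=4,interpolation=cv2.INTER_CUBIC))
E
```

```text
t 5.95 tcp [ 0.6339 -0.1407  0.1874] hdg z -87.14 tilt [ 0.0117 -0.0045 -0.9999] F [1.2 0.3 0.3] gap 0.0 j6 1.18
  off [0. 0. 0.] None
```

View pics/w5.png

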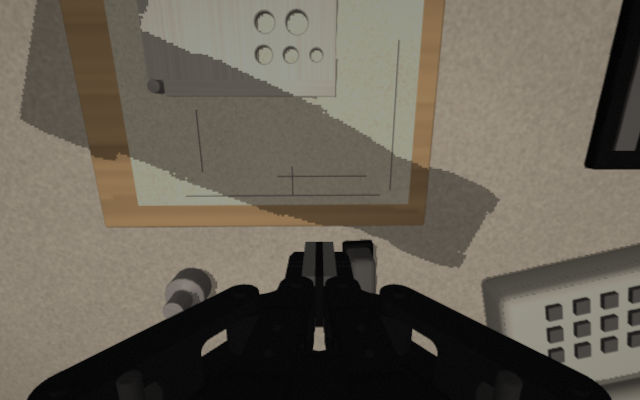

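View pics/s5.png

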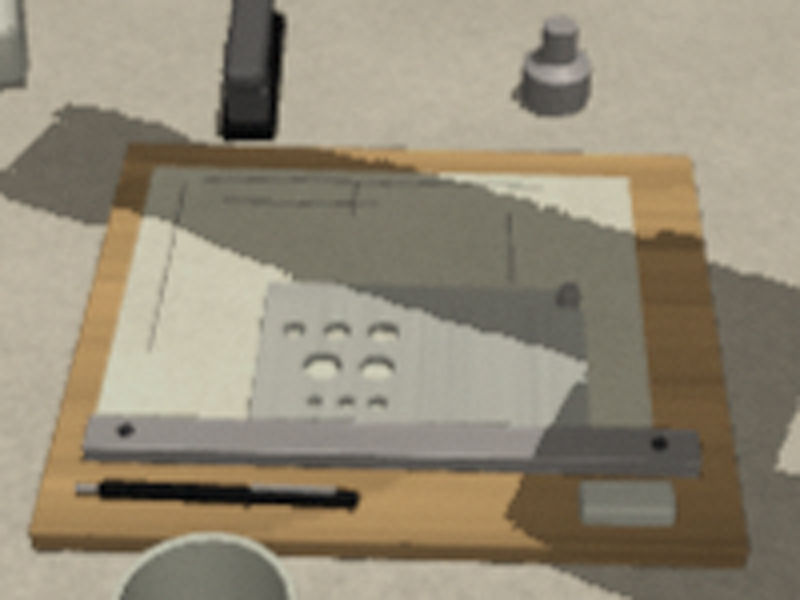

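Run:
```python
from h import *
w=dict(np.load('w5.npz'))
g=cv2.GaussianBlur(cv2.cvtColor(w['p'],cv2.COLOR_RGB2GRAY).astype(float),(0,0),1)
def edge(u0,u1,v0,v1,sgn,z):
    gy=np.diff(g,axis=0)*sgn;P=[]
    for u in range(u0,u1,2):
        c=gy[v0:v1,u].clip(0);k=c.argmax();k0=max(k-2,0);s=c[k0:k+3];v=v0+.5+(np.arange(k0,k0+len(s))*s).sum()/s.sum();P.append(ray(w,u,v,z)[:2])
    P=np.array(P);q=np.polyfit(P[:,0],P[:,1],1)
    r=P[:,1]-np.polyval(q,P[:,0]);k=abs(r)<2*np.median(abs(r))+1e-4;q=np.polyfit(P[k,0],P[k,1],1)
    return np.degrees(np.arctan(q[0])),np.polyval(q,.5723),P[k].shape
print('board front',edge(130,280,212,240,1,.016),edge(130,280,212,240,-1,.016))
print('plate',edge(172,330,88,104,1,.016),edge(172,330,88,104,-1,.016))
c=w['p'][60:240,95:440,::-1];cv2.imwrite('pics/w5z.png',cv2.resize(c,None,fx=2.3,fy=2.3,interpolation=cv2.INTER_CUBIC))
```

```text
board front (np.float64(3.115980164714612), np.float64(-0.1903156329092814), (67, 2)) (np.float64(3.129027788852504), np.float64(-0.18672060828536924), (59, 2))
plate (np.float64(2.700447022677842), np.float64(-0.0594571833666824), (71, 2)) (np.float64(2.685981729855219), np.float64(-0.0570403531662772), (55, 2))
```

View pics/w5z.png

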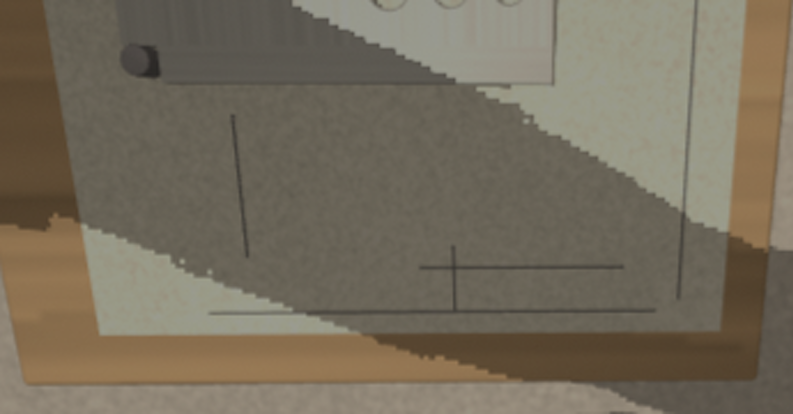

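Run:
```python
from a import *
to([.4925,-.31,.15],93)
```

```text
t 6.05 tcp [ 0.6315 -0.1394  0.1815] hdg z -87.12 tilt [ 0.0037 -0.0017 -1.    ] F [-0.   1.  -1.6] gap -0.0 j6 1.18
  off [  3.12 -14.75  16.34] ('yaw', np.float64(-0.1159436306866155))
```

Request:
servo_tool(
  increments=[
    {"offset": [0.5,-2.5,2.7],"yaw": 0},
    {"offset": [1,-5,5.4],"yaw": 0},
    {"offset": [1.5,-7.5,8.2],"yaw": 0},
    {"offset": [2,-10,11],"yaw": 0},
    {"offset": [2.5,-12.5,14],"yaw": 0},
    {"offset": [3,-14.7,16.3],"yaw": 0},
    {"offset": [3,-14.7,16.3],"yaw": 0},
    {"offset": [3,-14.7,16.3],"yaw": 0},
  ],
  claw=1,
)

```text
clock: 6.85
tcp_pos: [0.4908, -0.3082, 0.1479]
orientation: [0.511, 0.487, 0.513, -0.487]
wrist_force: [1.0, 0.4, -0.7]
finger_gap: 0.0853
```

```bash
python3 w.py w6
```

```text
t 6.85 tcp [ 0.4908 -0.3082  0.1479] hdg z -87.17 tilt [-0.002   0.0019 -1.    ] F [ 1.   0.4 -0.7] gap 0.0853 j6 0.82
  off [0. 0. 0.] None
```

View pics/w6.png

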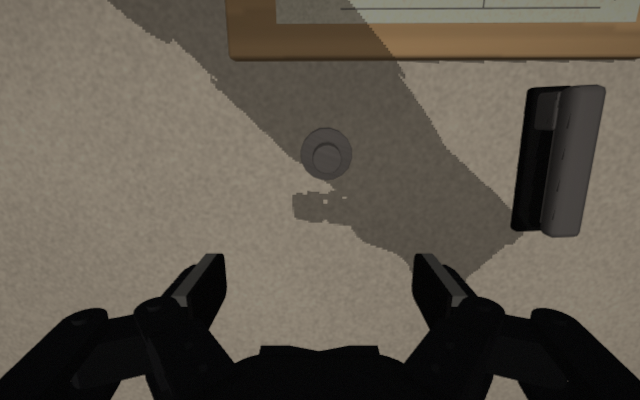

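Run:
```python
from a import *
from h import *
w=dict(np.load('w6.npz'))
print(ray(w,327,157,.055),ray(w,326,153,.026))
to([.4925,-.2722,.10],93)
to([.4925,-.2722,.033],93)
```

```text
[ 0.49460003 -0.26933171  0.055     ] [ 0.49447529 -0.26966672  0.026     ]
t 6.9 tcp [ 0.4915 -0.3077  0.1483] hdg z -87.08 tilt [-0.0014  0.0015 -1.    ] F [-0.4 -0.6  0.3] gap 0.0856 j6 0.82
  off [ 4.84  0.28 -3.53] ('yaw', np.float64(-0.08372659407132232))
t 6.9 tcp [ 0.4915 -0.3077  0.1483] hdg z -87.08 tilt [-0.0014  0.0015 -1.    ] F [-0.4 -0.6  0.3] gap 0.0856 j6 0.82
  off [11.54  0.29 -3.52] ('yaw', np.float64(-0.08372659407132232))
```

Request:
servo_tool(
  increments=[
    {"offset": [1,0.15,-1.8],"yaw": 0},
    {"offset": [3,0.3,-3.6],"yaw": 0},
    {"offset": [6,0.35,-3.65],"yaw": 0},
    {"offset": [9,0.35,-3.65],"yaw": 0},
    {"offset": [10.8,0.35,-3.65],"yaw": 0},
    {"offset": [11.4,0.35,-3.65],"yaw": 0},
    {"offset": [11.4,0.35,-3.65],"yaw": 0},
    {"offset": [11.4,0.35,-3.65],"yaw": 0},
  ],
  claw=1,
)

```text
clock: 7.7
tcp_pos: [0.4948, -0.2712, 0.0362]
orientation: [0.513, 0.487, 0.513, -0.487]
wrist_force: [0.3, -0.2, -0.3]
finger_gap: 0.0854
```

```bash
python3 w.py w7
```

```text
t 7.7 tcp [ 0.4948 -0.2712  0.0362] hdg z -86.98 tilt [ 1.1e-03 -8.0e-04 -1.0e+00] F [ 0.3 -0.2 -0.3] gap 0.0854 j6 0.87
  off [0. 0. 0.] None
```

View pics/w7.png

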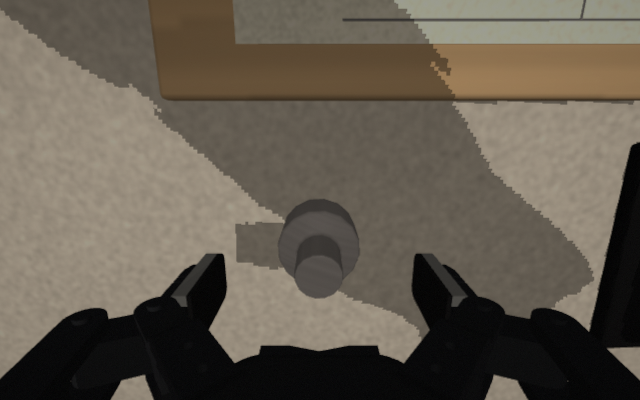

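Run:
```python
from a import *
from h import *
w=dict(np.load('w7.npz'))
print(ray(w,319,276,.055),ray(w,318.5,239,.026)); to([.4935,-.271,.033],93)
```

```text
[ 0.49450816 -0.2706234   0.055     ] [ 0.49401605 -0.26502128  0.026     ]
t 7.75 tcp [ 0.4949 -0.2715  0.0365] hdg z -87.0 tilt [ 0.0018 -0.0013 -1.    ] F [ 0.1 -0.1 -1.1] gap 0.0851 j6 0.87
  off [ 0.35 -0.14 -0.06] ('yaw', np.float64(0.004124491961306376))
```

Request:
servo_tool(
  increments=[
    {"offset": [0.25,0,0],"yaw": 0},
    {"offset": [0.25,0,0],"yaw": 0},
    {"offset": [0.25,0,0],"yaw": 0},
    {"offset": [0.25,0,0],"yaw": 0},
    {"offset": [0.25,0,0],"yaw": 0},
    {"offset": [0.25,0,0],"yaw": 0},
    {"offset": [0.25,0,0],"yaw": 0},
    {"offset": [0.25,0,0],"yaw": 0},
  ],
  claw=0,
  force=40,
)

```text
clock: 8.55
tcp_pos: [0.4942, -0.2713, 0.0332]
orientation: [0.513, 0.487, 0.512, -0.487]
wrist_force: [0.5, 0.9, 2.7]
finger_gap: 0.0207
```

```bash
python3 w.py w8
```

```text
t 8.55 tcp [ 0.4942 -0.2713  0.0332] hdg z -87.03 tilt [ 8.e-04 -5.e-04 -1.e+00] F [0.5 0.9 2.7] gap 0.0207 j6 0.87
  off [0. 0. 0.] None
```

View pics/w8.png

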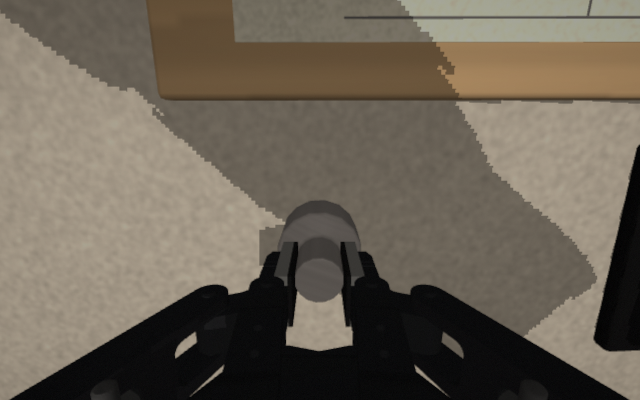

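Request:
servo_tool(
  increments=[
    {"offset": [-0.5,0,0],"yaw": 0},
    {"offset": [-1.5,0,0],"yaw": 0},
    {"offset": [-3,0,0],"yaw": 0},
    {"offset": [-4.5,0,0],"yaw": 0},
    {"offset": [-6,0,0],"yaw": 0},
    {"offset": [-7.5,0,0],"yaw": 0},
    {"offset": [-8,0,0],"yaw": 0},
    {"offset": [-8,0,0],"yaw": 0},
  ],
)

```text
clock: 9.4
tcp_pos: [0.4941, -0.2714, 0.1135]
orientation: [0.513, 0.487, 0.512, -0.487]
wrist_force: [0.9, -0.3, -5.1]
finger_gap: 0.0208
```

```bash
python3 w.py w9
python3 - <<'E'
from a import *
from h import *
p,d=env.read_camera('side');cv2.imwrite('pics/s9.png',cv2.resize(p[60:260,215:480,::-1],None,fx=3,fy=3,interpolation=cv2.INTER_CUBIC))
P=plate(2.7,(.037,.042));print(P);to([*P,.12],92.7)
E
```

```text
t 9.4 tcp [ 0.4941 -0.2714  0.1135] hdg z -87.03 tilt [ 9.e-04 -9.e-04 -1.e+00] F [ 0.9 -0.3 -5.1] gap 0.0208 j6 0.87
  off [0. 0. 0.] None
[ 0.51728045 -0.01200369]
t 9.5 tcp [ 0.4933 -0.2708  0.1121] hdg z -87.03 tilt [-1.e-03  6.e-04 -1.e+00] F [-0.2 -0.1 -4. ] gap 0.0208 j6 0.87
  off [ -0.77   3.73 -25.72] ('yaw', np.float64(0.265063337591414))
```

View pics/w9.png

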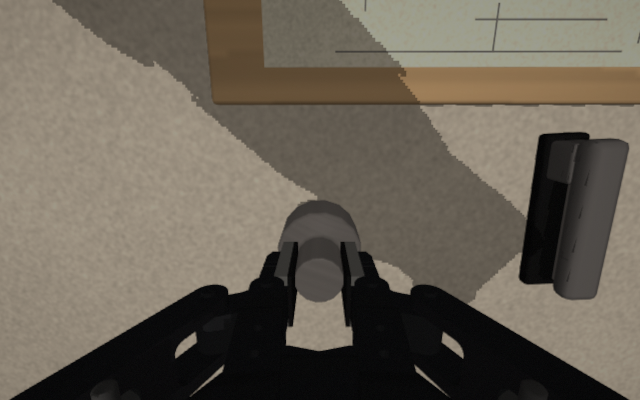

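View pics/s9.png

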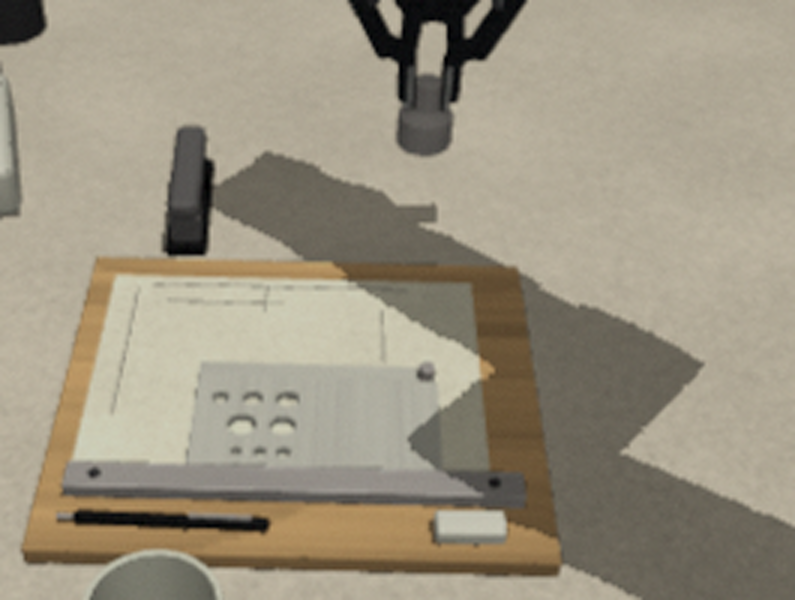

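Request:
servo_tool(
  increments=[
    {"offset": [0,0.3,-2],"yaw": 0},
    {"offset": [0,0.8,-6],"yaw": 0},
    {"offset": [0,1.5,-10.5],"yaw": 0},
    {"offset": [0,2.2,-15],"yaw": 0},
    {"offset": [0,2.9,-19.5],"yaw": 0},
    {"offset": [0,3.4,-23.5],"yaw": 0},
    {"offset": [0,3.7,-25.2],"yaw": 0},
    {"offset": [0,3.7,-25.7],"yaw": 0},
  ],
)

```text
clock: 10.3
tcp_pos: [0.5166, -0.0102, 0.1118]
orientation: [0.513, 0.486, 0.514, -0.486]
wrist_force: [-0.9, -0.6, -4.0]
finger_gap: 0.0212
```

Request:
servo_tool(
  increments=[
    {"offset": [0,0,0],"yaw": 0},
    {"offset": [0.5,0,0],"yaw": 0},
    {"offset": [1,0,0],"yaw": 0},
    {"offset": [2,0,0],"yaw": 0},
    {"offset": [3,0,0],"yaw": 0},
    {"offset": [3.5,0,0],"yaw": 0},
    {"offset": [3.5,0,0],"yaw": 0},
    {"offset": [3.5,0,0],"yaw": 0},
  ],
)

```text
clock: 11.1
tcp_pos: [0.5174, -0.0126, 0.0776]
orientation: [0.513, 0.487, 0.513, -0.487]
wrist_force: [0.1, -0.3, -4.0]
finger_gap: 0.0206
```

```bash
python3 w.py w10
python3 - <<'E'
from a import *
from h import *
p,d=env.read_camera('side');cv2.imwrite('pics/s10.png',cv2.resize(p[60:260,215:480,::-1],None,fx=3,fy=3,interpolation=cv2.INTER_CUBIC))
P=plate(2.7,(.037,.042));print(P);to([*P,.0572],92.7)
E
```

```text
t 11.1 tcp [ 0.5174 -0.0126  0.0776] hdg z -87.04 tilt [-4.e-04 -0.e+00 -1.e+00] F [ 0.1 -0.3 -4. ] gap 0.0206 j6 1.34
  off [0. 0. 0.] None
[ 0.51728045 -0.01200369]
t 11.2 tcp [ 0.5178 -0.0126  0.0781] hdg z -87.03 tilt [ 7.e-04 -2.e-04 -1.e+00] F [ 1.3  0.4 -4.1] gap 0.0206 j6 1.34
  off [ 2.09 -0.05 -0.07] ('yaw', np.float64(0.27089072305682294))
```

View pics/w10.png

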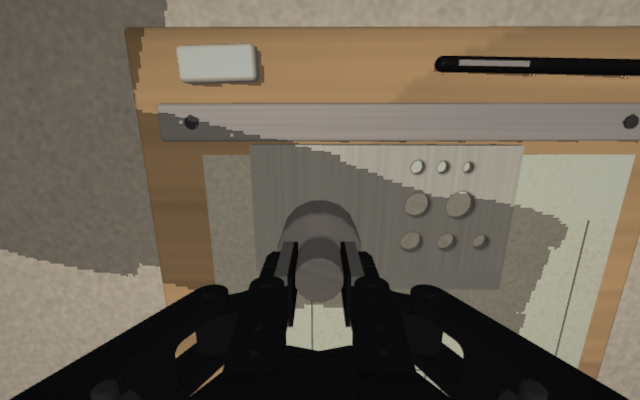

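View pics/s10.png

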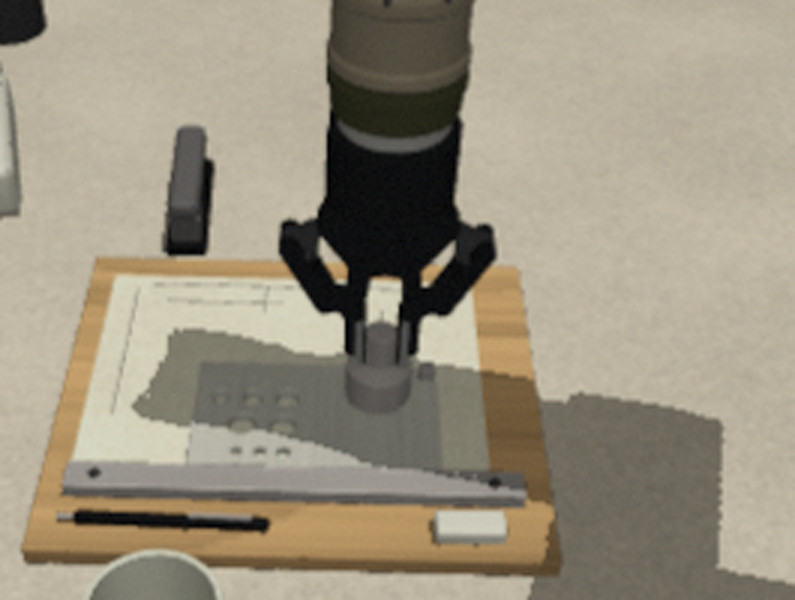

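Request:
servo_tool(
  increments=[
    {"offset": [0.5,0,0],"yaw": 0},
    {"offset": [1.0,0,0],"yaw": 0},
    {"offset": [1.4,0,0],"yaw": 0},
    {"offset": [1.6,0,0],"yaw": 0},
    {"offset": [1.7,0,0],"yaw": 0},
    {"offset": [1.8,0,0],"yaw": 0},
    {"offset": [1.85,0,0],"yaw": 0},
    {"offset": [1.85,0,0],"yaw": 0},
  ],
)

```text
clock: 12.0
tcp_pos: [0.5175, -0.0126, 0.0593]
orientation: [0.513, 0.487, 0.513, -0.487]
wrist_force: [0.4, 0.2, -4.0]
finger_gap: 0.0206
```

Request:
servo_tool(
  increments=[
    {"offset": [0.02,0,0],"yaw": 0},
    {"offset": [0.04,0,0],"yaw": 0},
    {"offset": [0.06,0,0],"yaw": 0},
    {"offset": [0.08,0,0],"yaw": 0},
    {"offset": [0.1,0,0],"yaw": 0},
    {"offset": [0.12,0,0],"yaw": 0},
    {"offset": [0.14,0,0],"yaw": 0},
    {"offset": [0.14,0,0],"yaw": 0},
  ],
)

```text
clock: 12.8
tcp_pos: [0.5174, -0.0126, 0.0578]
orientation: [0.513, 0.487, 0.513, -0.487]
wrist_force: [0.2, 0.6, -4.2]
finger_gap: 0.0204
```

Request:
servo_tool(
  increments=[
    {"offset": [0.01,0,0],"yaw": 0},
    {"offset": [0.02,0,0],"yaw": 0},
    {"offset": [0.03,0,0],"yaw": 0},
    {"offset": [0.04,0,0],"yaw": 0},
    {"offset": [0.05,0,0],"yaw": 0},
    {"offset": [0.06,0,0],"yaw": 0},
    {"offset": [0.06,0,0],"yaw": 0},
    {"offset": [0.06,0,0],"yaw": 0},
  ],
)

```text
clock: 13.6
tcp_pos: [0.5175, -0.0126, 0.0573]
orientation: [0.513, 0.487, 0.513, -0.487]
wrist_force: [0.6, 0.1, -4.6]
finger_gap: 0.0207
```

Request:
servo_tool(
  increments=[
    {"offset": [0.01,0,0],"yaw": 0},
    {"offset": [0.02,0,0],"yaw": 0},
    {"offset": [0.03,0,0],"yaw": 0},
    {"offset": [0.04,0,0],"yaw": 0},
    {"offset": [0.05,0,0],"yaw": 0},
    {"offset": [0.06,0,0],"yaw": 0},
    {"offset": [0.06,0,0],"yaw": 0},
    {"offset": [0.06,0,0],"yaw": 0},
  ],
)

```text
clock: 14.4
tcp_pos: [0.5177, -0.0126, 0.0571]
orientation: [0.513, 0.487, 0.513, -0.487]
wrist_force: [-0.8, 0.5, 5.3]
finger_gap: 0.0211
```

Request:
servo_tool(
  increments=[
    {"offset": [0,0,0],"yaw": 0},
    {"offset": [0,0,0],"yaw": 0},
    {"offset": [0,0,0],"yaw": 0},
    {"offset": [0,0,0],"yaw": 0},
    {"offset": [0,0,0],"yaw": 0},
    {"offset": [-0.2,0,0],"yaw": 0},
    {"offset": [-0.6,0,0],"yaw": 0},
    {"offset": [-1,0,0],"yaw": 0},
  ],
  claw=0.7,
)

```text
clock: 15.2
tcp_pos: [0.5175, -0.0126, 0.0671]
orientation: [0.513, 0.487, 0.513, -0.487]
wrist_force: [0.6, 0.5, 0.4]
finger_gap: 0.0598
```

```bash
python3 w.py w11
```

```text
t 15.2 tcp [ 0.5175 -0.0126  0.0671] hdg z -87.03 tilt [ 1.e-04 -1.e-04 -1.e+00] F [0.6 0.5 0.4] gap 0.0598 j6 1.34
  off [0. 0. 0.] None
```

View pics/w11.png

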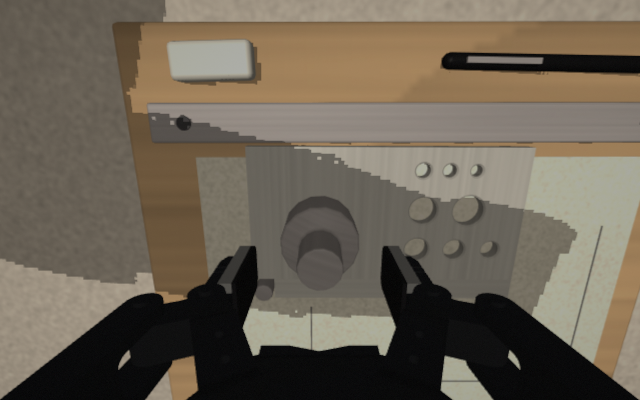

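Request:
servo_tool(
  increments=[
    {"offset": [-1.5,0,0],"yaw": 0},
    {"offset": [-4,0,0],"yaw": 0},
    {"offset": [-7,0,0],"yaw": 0},
    {"offset": [-10,0,0],"yaw": 0},
    {"offset": [-13,0,2],"yaw": 0},
    {"offset": [-14,0,6],"yaw": 0},
    {"offset": [-14,0,10],"yaw": 0},
    {"offset": [-14,0,10],"yaw": 0},
  ],
)

```text
clock: 16.05
tcp_pos: [0.5236, -0.1166, 0.2076]
orientation: [0.513, 0.488, 0.51, -0.488]
wrist_force: [0.3, 0.6, -0.1]
finger_gap: 0.0596
```

```bash
python3 w.py w12
python3 - <<'E'
from a import *
from h import *
p,d=env.read_camera('side');cv2.imwrite('pics/s12.png',cv2.resize(p[110:300,215:415,::-1],None,fx=3,fy=3,interpolation=cv2.INTER_CUBIC))
E
```

```text
t 16.05 tcp [ 0.5236 -0.1166  0.2076] hdg z -87.3 tilt [ 0.0026 -0.0025 -1.    ] F [ 0.3  0.6 -0.1] gap 0.0596 j6 1.16
  off [0. 0. 0.] None
```

View pics/w12.png

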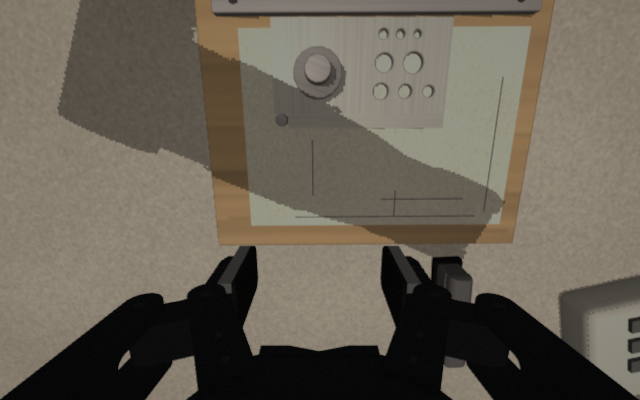

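View pics/s12.png

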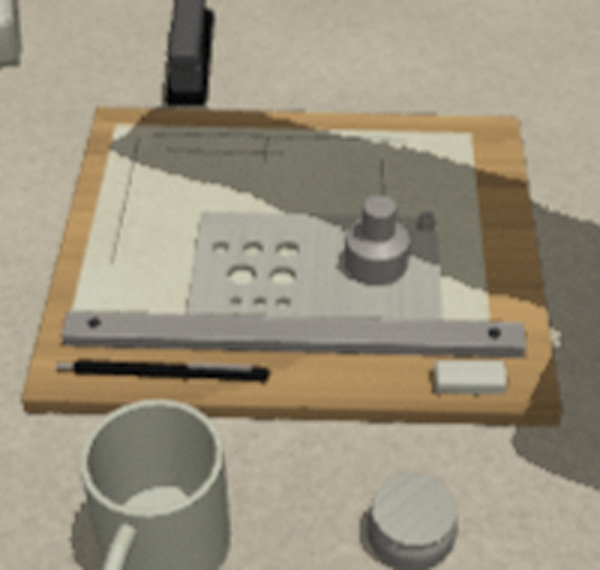

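Run:
```python
from h import *
w=dict(np.load('w12.npz'))
g=cv2.GaussianBlur(cv2.cvtColor(w['p'],cv2.COLOR_RGB2GRAY).astype(float),(0,0),1)
def edge(u0,u1,v0,v1,z):
    gy=abs(np.diff(g,axis=0));P=[]
    for u in range(u0,u1,2):
        c=gy[v0:v1,u];k=c.argmax();P.append(ray(w,u,v0+.5+k,z)[:2])
    P=np.array(P);q=np.polyfit(P[:,0],P[:,1],1);r=P[:,1]-np.polyval(q,P[:,0]);k=abs(r)<2*np.median(abs(r))+1e-4;q=np.polyfit(P[k,0],P[k,1],1)
    return np.degrees(np.arctan(q[0])),k.sum()
print('plate',edge(296,345,120,136,.016),edge(385,440,120,136,.016),edge(296,440,120,136,.016))
print('board',edge(230,500,235,252,.016)); print('rail',edge(280,450,6,20,.028))
peg=ray(w,282,120,.032);cor=ray(w,443,128,.016);print(peg,cor,cor-peg,'knob',ray(w,318,67,.079))
b=np.radians(3.0);R=np.array([[np.cos(b),np.sin(b)],[-np.sin(b),np.cos(b)]]);print(R@(cor-peg)[:2], R@(ray(w,318,67,.079)-peg)[:2])
cv2.imwrite('pics/w12z.png',cv2.resize(w['p'][0:140,255:465,::-1],None,fx=3.8,fy=3.8,interpolation=cv2.INTER_CUBIC))
```

```text
plate (np.float64(2.722152188547992), np.int64(20)) (np.float64(2.8583480142230617), np.int64(26)) (np.float64(2.5071511957405366), np.int64(49))
board (np.float64(3.1337451635728795), np.int64(116))
rail (np.float64(2.7789877418139817), np.int64(77))
[ 0.48484137 -0.0547954   0.032     ] [ 0.65026768 -0.05524986  0.016     ] [ 0.16542631 -0.00045446 -0.016     ] knob [ 0.51812396 -0.01128021  0.079     ]
[ 0.16517581 -0.00911158] [0.03551438 0.04171368]
```

View pics/w12z.png

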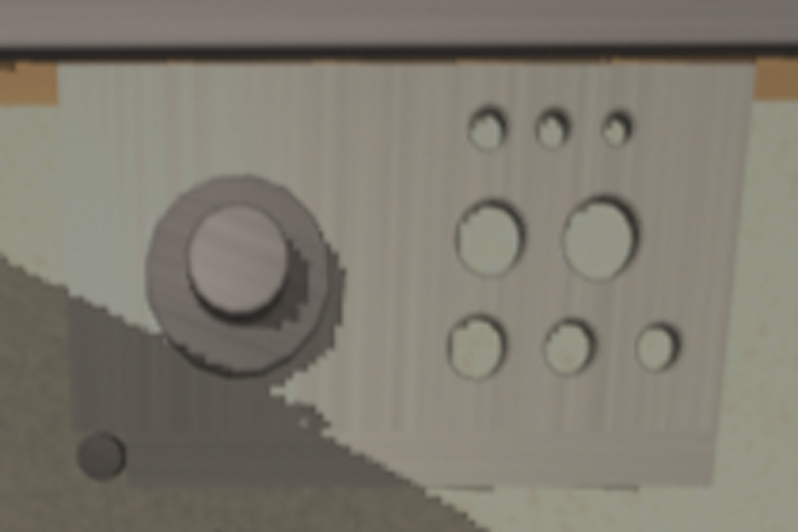

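Run:
```python
from a import *
print(env.camera_model('wrist')['world_from_camera'][:3,3]-env.get_state()['tcp_pos'])
to([.56,-.135,.085],93)
```

```text
[-0.00385098  0.06874767  0.14326038]
t 16.15 tcp [ 0.5225 -0.1132  0.2067] hdg z -87.16 tilt [ 0.e+00  3.e-04 -1.e+00] F [-0.4  0.2 -0.1] gap 0.0595 j6 1.16
  off [12.17  3.64  2.37] ('yaw', np.float64(-0.15531579661620754))
```

Request:
servo_tool(
  increments=[
    {"offset": [0,1,1.5],"yaw": 0},
    {"offset": [2,2,2.3],"yaw": 0},
    {"offset": [5,2.5,2.3],"yaw": 0},
    {"offset": [8,2.7,2.3],"yaw": 0},
    {"offset": [10,2.7,2.3],"yaw": 0},
    {"offset": [10.5,2.7,2.3],"yaw": 0},
    {"offset": [10.5,2.7,2.3],"yaw": 0},
    {"offset": [10.5,2.7,2.3],"yaw": 0},
  ],
)

```text
clock: 16.95
tcp_pos: [0.5515, -0.1336, 0.1029]
orientation: [0.513, 0.487, 0.512, -0.486]
wrist_force: [-0.7, 1.0, 0.2]
finger_gap: 0.0597
```

```bash
python3 w.py w13
python3 - <<'E'
import cv2
a=cv2.imread('pics/w13.png');cv2.imwrite('pics/w13z.png',cv2.resize(cv2.convertScaleAbs(a[100:250,100:300],alpha=1.8),None,fx=4,fy=4,interpolation=cv2.INTER_CUBIC))
E
```

```text
t 16.95 tcp [ 0.5515 -0.1336  0.1029] hdg z -86.98 tilt [ 1.5e-03 -6.0e-04 -1.0e+00] F [-0.7  1.   0.2] gap 0.0597 j6 1.14
  off [0. 0. 0.] None
```

View pics/w13.png

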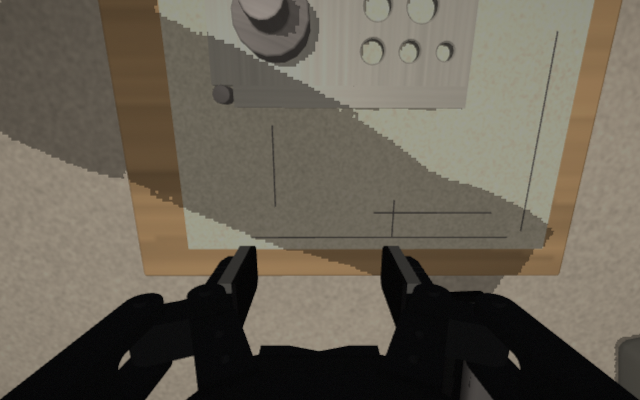

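View pics/w13z.png

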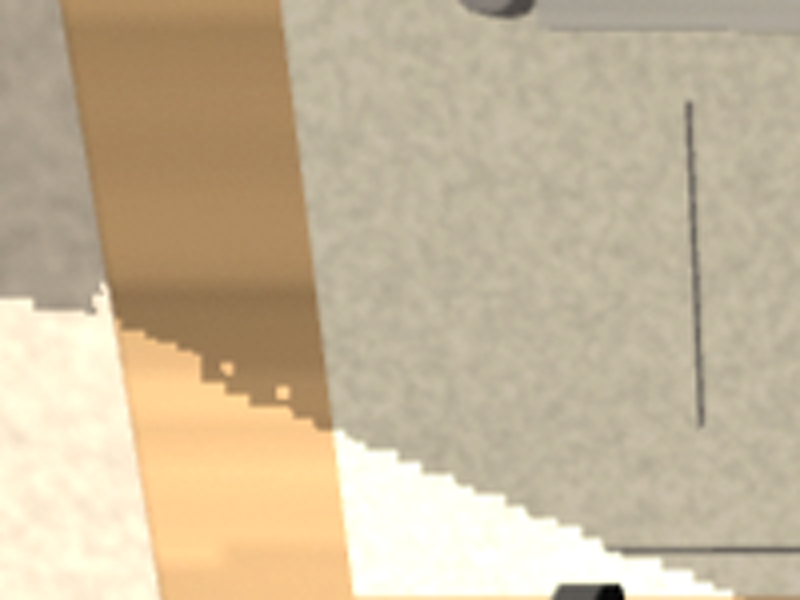

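Run:
```python
import cv2
from h import *
a=cv2.imread('pics/w13.png');cv2.imwrite('pics/w13y.png',cv2.resize(cv2.convertScaleAbs(a[60:120,195:275],alpha=2.2),None,fx=10,fy=10,interpolation=cv2.INTER_NEAREST))
b=cv2.imread('pics/w1.png');cv2.imwrite('pics/w1y.png',cv2.resize(cv2.convertScaleAbs(b[125:185,45:125],alpha=2.2),None,fx=10,fy=10,interpolation=cv2.INTER_NEAREST))
```

```text
(no output)
```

View pics/w13y.png

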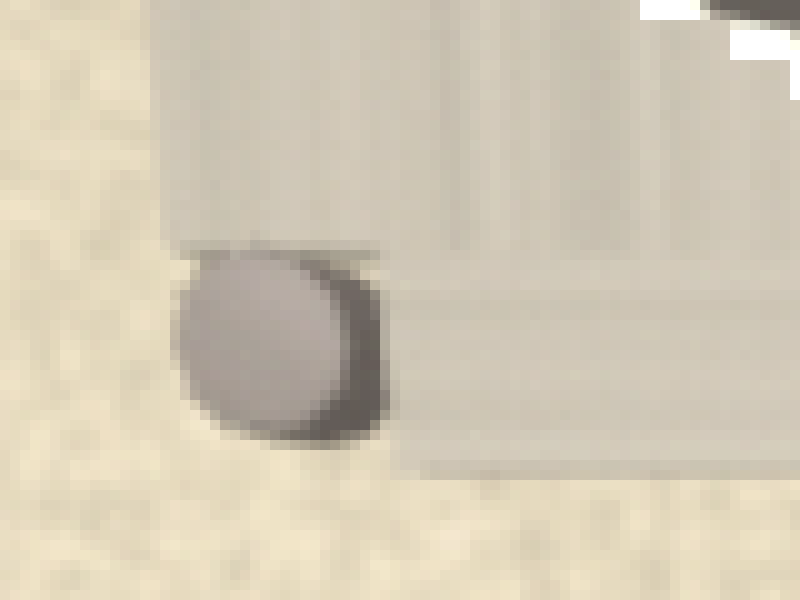

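View pics/w1y.png

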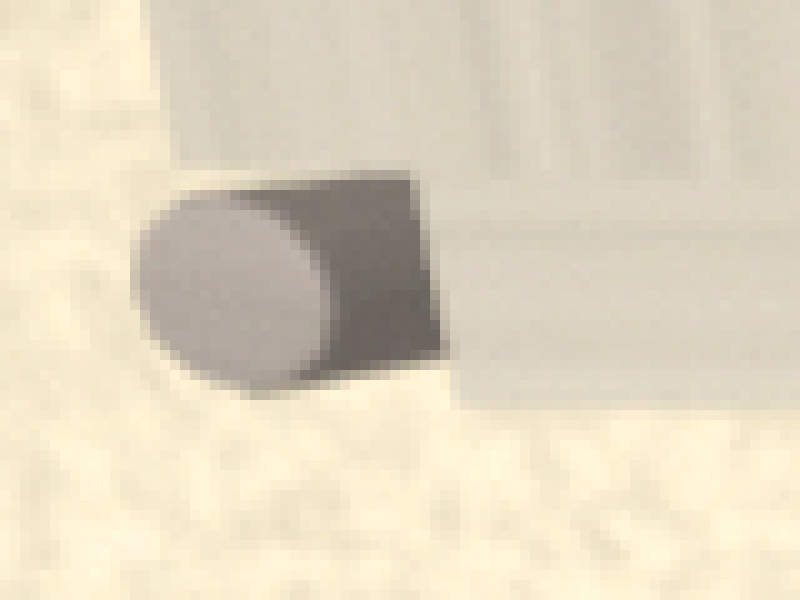

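Run:
```python
from a import *
to(env.get_state()['tcp_pos'])
print(env.hand_in())
```

```text
t 17.0 tcp [ 0.5518 -0.1339  0.1032] hdg z -87.0 tilt [ 2.3e-03 -9.0e-04 -1.0e+00] F [ 0.1 -0.9  0.6] gap 0.0598 j6 1.14
  off [0. 0. 0.] None
the job is handed in; nothing more can be done
None
```

The plate is squared against the rail with its notch on the peg, and the paperweight stands upright on the plain end. I handed in at about 17 s; no verdict was reported.

- **Squaring:** I pushed the long edge near the free corner round an arc of about 22° with the closed fingers. In the last views the plate's edge measured 2.5–2.9° in world axes. The rail measured 2.8° and the board edge 3.1°, so the plate is about 0.5° or less from square.
- **Notch:** In the final close-up the peg sits against both notch walls. An earlier, coarser measurement put the free corner about 3 mm too far from the peg. I put this down to pixel and calibration error and relied on the close-up.
- **Paperweight:** I carried it by the knob and set it down with about 9 N. It stands at plate (36, 42) mm, clear of the holes.
- **Bystanders:** None looked moved in the last side view of the board area. I compared the pictures by eye and did not measure positions.
- **Robot:** The gripper was clear of everything at hand-in, and the wrist force was near zero.

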